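# Set out the bread sample tray

## Task

Set out the sample tray on the bakery counter with one of each full-size bread: the full-size round bun in the round holder, the long roll lengthwise in the oblong holder, the square roll in the square holder, and the bagel over the peg. Each must end lying flat on the floor of its holder, right way up and let go; leave the mini bun and the short roll where they are on the counter.

Things in the scene. Friction and masses are not known exactly. Their poses are not given: they have to be found in the camera images.
- bun: Full-size round bun, 64 mm across, 44 mm high, sides upright from 9 to 27 mm up, domed above, crossed score. Golden-brown crust, loose on the counter; origin: centre of its flat underside, z up. The loose breads, a jam jar (54 mm across, 62 high) and a white butter pot (62 mm across, 58 high) stand about 110 mm or more apart, centre to centre.
- mini_bun: Mini bun, look-alike of the bun: 44 mm across, 33 mm high. Not wanted: stays where it is. Golden-brown crust, loose on the counter; origin: centre of its flat underside, z up. 
- long_roll: Full-size long roll, 104 mm long (its x), 48 mm wide (y), 40 mm high, rounded tapering ends, three slanting scores. Golden-brown crust, loose on the counter; origin: centre of its flat underside, z up. 
- short_roll: Short roll, look-alike of the long roll: only 70 mm long (its x), 44 mm wide, 40 mm high. Not wanted: stays where it is. Golden-brown crust, loose on the counter; origin: centre of its flat underside, z up. 
- bagel: Ring-shaped bagel, 64 mm across, 30 mm high, with a 26 mm hole right through. Golden-brown crust, loose on the counter; origin: centre of its flat underside, z up. 
- square_roll: Square roll, 62 x 62 mm, 38 mm high, rounded edges, three straight scores; x and y square to its sides. Golden-brown crust, loose on the counter; origin: centre of its flat underside, z up. 
- round_holder: Round open shallow holder, inside 92 mm across. Floor 4 mm and rim 12 mm above the origin, wall 4 mm. Pale wood, fixed in a row of four holders, 110 mm apart in varying order, along a fixed wooden tray. Origin: centre of its underside, 12 mm above the counter; x across the row (roughly away from the robot), y along it, z up.
- long_holder: Oblong open shallow holder, inside 130 mm (x) by 74 mm (y). Floor 4 mm and rim 12 mm above the origin, wall 4 mm. Pale wood, fixed in a row of four holders, 110 mm apart in varying order, along a fixed wooden tray. Origin: centre of its underside, 12 mm above the counter; x across the row (roughly away from the robot), y along it, z up.
- square_holder: Square open shallow holder, inside 88 x 88 mm. Floor 4 mm and rim 12 mm above the origin, wall 4 mm. Pale wood, fixed in a row of four holders, 110 mm apart in varying order, along a fixed wooden tray. Origin: centre of its underside, 12 mm above the counter; x across the row (roughly away from the robot), y along it, z up.
- peg_holder: Flat board 90 x 90 mm, 4 mm thick, with an upright peg in its middle, 10 mm across, round top 38 mm above the origin. Pale wood, fixed in a row of four holders, 110 mm apart in varying order, along a fixed wooden tray. Origin: centre of its underside, 12 mm above the counter; x across the row (roughly away from the robot), y along it, z up.
Not all that is in view belongs to the job. What is shaped like the bun but blue is not meant.

How it is judged:
By the outcome, as a careful person would: the job done as asked, in the order asked, and still so for the second after the job is handed in, with the robot touching nothing.
It also fails if it takes over 106 s, if anything falls off the work surface, if the arm or the gripper's body presses on something with over 40 N, if the wrist force passes 120 N, or if a joint passes its speed limit or range.

## Robot

A 6-joint arm with a two-finger parallel gripper is mounted at the origin on the work surface. World frame = base frame: x ahead of the robot, y to its left, z up, the work surface at z = 0. Lengths are in m, angles in rad, forces in N, time in s.
With the tool pointing down it reaches from about 0.35 to 0.975 m from the base axis. Payload 4.9 kg.
Tool frame: the origin (TCP) lies midway between the tips of the shut fingers; the grasp point (between the pads) lies 19 mm behind it; z points along the fingers, y is the direction in which the jaws open and shut (so a half turn about z gives the same grasp; the last joint's range is limited). The gripper opens to 85 mm and grips with 20 to 120 N. Pads are 22 mm wide; open, the fingers measure 114 mm over their backs; the gripper's body (76 mm by 85 mm) begins 54 mm behind the grasp point. The pads swing forward as they close: fully open they stand 13 mm farther back than shut.
Start: joints at [1.024, 0.053, 1.613, -0, 1.476, -0.119], TCP at [0.259, 0.569, 0.231] pointing down, gripper open.
Joint ranges: [-3.01, 3.01], [-1.01, 2.22], [0.06, 2.58], [-1.02, 4.17], [0.09, 2.62], [-3.14, 3.14]. Speed limits (rad/s): [2.57, 2.57, 3.14, 3.14, 3.14, 3.14].

## Interface

Orientations are given as a unit quaternion [w, x, y, z].
In Python, from plant import state, grab_frame, camera_params, job_done, boxes_of gives the robot as it stands.
- The arm moves only by the tool step_arm, never from a script. Its argument "steps" is a list of rows, each a list of 4 numbers: the shift along the tool's x, y, z in mm, then the turn about the tool's z in degrees. A call has 1 to 8 rows; each row shifts and turns the pose as measured when the row begins, along the tool's axes as they then stand; what a row does not reach is not made up. A row lasts 1/10 s, in which the tool goes at most 50 mm and 8.59 degrees, less where a joint would pass 70% of its speed; a pose out of reach is approached as far as the arm can. A call is refused whole if a number of a shift passes 50 or a number of a turn 8.59, either way. A call with a gripper value outside its range is refused whole. "claw" is the opening in per cent of the stroke, from 0 (shut) to 100 (fully open), set as the call begins (left out, the last holds). The fingers move at their own pace and stop on an object; the grip force is fixed at half the most. Time passes only in rows, so rows that do not move let the fingers close. It gives the time, the measured TCP pose, the force and the opening at its end, in the units of the state.
- state(): the state, without advancing time (a new reading comes with each control period).
- grab_frame(name): name is "side" or "top" or "wrist"; returns (picture, depth): 480x640x3 uint8, red, green, blue; 480x640 float32, m along the optical axis (not along the pixel's ray), 0 where there is no reading.
- camera_params(name): a dict with "mtx" (3x3 intrinsics, pixels), "extrinsics" (4x4, takes a point from camera to world coordinates); the wrist camera has in their place "T_tool_cam" (4x4, takes a point from camera to tool coordinates, whose origin is the TCP and whose axes are the flange's). Camera axes: x right, y down, z forward; pixel columns grow to the right and rows downward; lengths in m; the calibration is good to about 2 mm. A picture is of the moment at which its call begins: read the wrist's pose just before it. camera_params takes no time and is no camera call.
- job_done(): hands the job in, once; it reports no verdict.
Trained networks look in the newest picture that a camera, given by its name, has taken for a name from the list of things; names that differ only in an ending like _2 or _b are one class to them, and where a whole thing is asked for, a point or a joint stands for the part that bears it (a point fixed in the world has none). Each returns a list of dicts, best first, with "p" (0 to 1); they miss things now and then, are a little off and sometimes report something else, mostly with a low value. They report only what shows in the picture. A call takes as long as a camera call. They do not tell look-alikes from the thing itself.
- boxes_of(camera, label): "box" ([left, top, width, height] in pixels, round what is visible of it).
The state is a dict: "time": time; "joint_pos": joint angles; "joint_vel": joint speeds; "joint_efforts": joint torques, N m; "tool_pos": TCP position; "tool_rot": TCP orientation; "contact_force": force on the tool from outside, world axes, zero at the start; "ft_torque": the same for the moment, N m; "gripper_width": opening from 0.0 (shut) to 1.0 (fully open).
Only numpy, scipy, OpenCV 4.12 (cv2) and the standard library are available. Lean on these libraries where they do the work, as an engineer would, in place of code of your own. Each camera call takes 0.05 s, during which the arm holds its last target. There are 200 camera calls.

## Working session

There is one attempt and no reset: what is moved stays moved. The work goes in short steps, Python scripts to look and compute and a tool call to move; the robot and the scene stay as the last step left them, time stands still between calls to the robot, and variables do not carry over. Pictures are saved under pics/ and viewed, about 12 in all and at most 16, crops included, and the job is handed in when it is done.

Besides the shell and the picture viewer there is one more tool, called after "Emit:" by a JSON object that holds its "method" and its "body", one argument or row to a line. step_arm: Moves the arm, as the interface text tells. Its arguments: {"type":"object","properties":{"steps":{"type":"array"},"claw":{"type":"number"}},"required":["steps"]}

```bash
mkdir -p pics; ls; python3 - <<'E'
from plant import *
import cv2,numpy as np
s=state();print(s['time'],s['tool_pos'],s['tool_rot'],s['gripper_width'])
for n in("top","side"):
    im,d=grab_frame(n);cv2.imwrite(f'pics/{n}0.png',im[...,::-1]);p=camera_params(n);np.savez(f'{n}0.npz',im=im,d=d)
    print(n,p['mtx'].round(1).tolist(),p['extrinsics'].round(3).tolist())
print(camera_params('wrist'))
E
```

```text
pics
0.0 [0.25896092 0.56814149 0.23007211] [-3.35001766e-04  2.12265209e-01  9.77211559e-01 -9.68297111e-04] 1.0035518320582013
top [[488.9, 0.0, 324.0], [0.0, 488.9, 236.2], [0.0, 0.0, 1.0]] [[-0.029, -0.996, 0.081, 0.414], [-1.0, 0.028, -0.013, -0.007], [0.011, -0.082, -0.997, 1.113], [0.0, 0.0, 0.0, 1.0]]
side [[473.2, 0.0, 320.2], [0.0, 473.2, 241.7], [0.0, 0.0, 1.0]] [[0.99, -0.095, 0.106, 0.382], [-0.141, -0.537, 0.832, -0.952], [-0.022, -0.838, -0.545, 0.693], [0.0, 0.0, 0.0, 1.0]]
{'mtx': array([[372.16483692,   0.        , 319.5499879 ],
       [  0.        , 372.16483692, 234.59051124],
       [  0.        ,   0.        ,   1.        ]]), 'T_tool_cam': array([[ 4.34467823e-04, -9.60820889e-01, -2.77169677e-01,
         6.95012904e-02],
       [ 9.99998759e-01, -2.24776654e-06,  1.57530575e-03,
         5.20084814e-04],
       [-1.51420968e-03, -2.77170018e-01,  9.60819696e-01,
        -1.42387801e-01],
       [ 0.00000000e+00,  0.00000000e+00,  0.00000000e+00,
         1.00000000e+00]])}
```

View pics/top0.png

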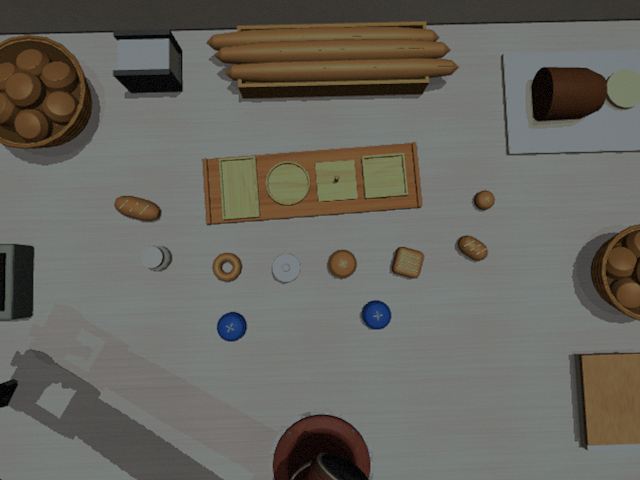

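The top view shows these pairs and candidates:
- **Round:** bun (342,263) or mini bun (484,200). The blue buns at (231,326) and (376,315) aren't meant.
- **Long:** long roll (137,208) or short roll (473,248).
- **Others:** bagel (228,267) and square roll (408,262).
- **Holders, left to right:** long (239,188), round (288,184), peg (336,180), square (384,176).

Next I'll measure sizes from depth and confirm them in a crop.

```bash
cat > h.py <<'E'
import numpy as np,cv2
from plant import *
from scipy.spatial.transform import Rotation as R
def cloud(d,K,T):
    v,u=np.mgrid[:480,:640]; P=np.stack([(u-K[0,2])*d/K[0,0],(v-K[1,2])*d/K[1,1],d],-1)
    W=P@T[:3,:3].T+T[:3,3]; W[d<=0]=np.nan; return W
def Ttool(s):
    w,x,y,z=s['tool_rot'];T=np.eye(4);T[:3,:3]=R.from_quat([x,y,z,w]).as_matrix();T[:3,3]=s['tool_pos'];return T
E
python3 - <<'E'
from h import *
f=np.load('top0.npz');p=camera_params('top');W=cloud(f['d'],p['mtx'],p['extrinsics'])
print('counter z',np.nanmedian(W[290:310,100:500,2]))
for n,lbls in(('top',['bun','long_roll','bagel','square_roll','round_holder','long_holder','square_holder','peg_holder']),):
    for l in lbls: print(l,[(np.round(b['box']).astype(int).tolist(),round(b['p'],2)) for b in boxes_of(n,l)][:5])
H=np.nan_to_num(W[...,2]);z0=np.nanmedian(W[290:310,100:500,2])
m=((H-z0>.008)).astype(np.uint8)
n,L,st,c=cv2.connectedComponentsWithStats(m)
for i in range(1,n):
    x,y,w,h,a=st[i]
    if 80<a<20000 and 100<c[i][0]<510 and 140<c[i][1]<350:
        q=W[L==i]; r=cv2.minAreaRect((q[:,:2]*1000).astype(np.float32))
        print(c[i].round(),'n',a,'ctr',np.round(r[0],1),'size',np.round(r[1],1),'ang',round(r[2],1),'top',round(1000*np.nanpercentile(q[:,2],98),1))
# holder surfaces
for nm,(u,v) in dict(long=(239,188),round=(288,184),peg=(346,190),square=(384,176)).items(): print(nm,W[v,u].round(4))
im=cv2.imread('pics/top0.png');cv2.imwrite('pics/crop0.png',cv2.convertScaleAbs(cv2.resize(im[140:350,100:510],(800,410),interpolation=3),alpha=1.6))
E
```

```text
counter z 0.0005185815110961833
bun [([220, 312, 28, 31], 0.95), ([328, 253, 29, 24], 0.86), ([362, 300, 32, 31], 0.81), ([114, 196, 48, 24], 0.65)]
long_roll [([115, 196, 47, 25], 0.69)]
bagel [([214, 255, 28, 28], 0.94)]
square_roll [([363, 153, 44, 45], 0.63), ([391, 247, 32, 33], 0.61)]
round_holder [([267, 160, 43, 47], 0.71)]
long_holder [([218, 155, 38, 66], 0.81)]
square_holder [([366, 152, 41, 47], 0.95), ([393, 248, 27, 32], 0.5)]
peg_holder [([319, 163, 38, 42], 0.71)]
[312. 183.] n 13872 ctr [626.5   2. ] size [150.8 491.2] ang 3.0 top 25.9
[484. 200.] n 315 ctr [ 575.3 -387. ] size [41.6 41.9] ang 86.3 top 36.6
[138. 208.] n 849 ctr [578.3 394.5] size [100.4  47.5] ang 72.8 top 42.3
[473. 248.] n 533 ctr [ 466.9 -353.8] size [68.7 42.6] ang 55.2 top 42.5
[156. 257.] n 615 ctr [465.8 347.6] size [51.6 50.9] ang 3.1 top 65.8
[408. 262.] n 778 ctr [ 439.  -206.5] size [62.7 61.9] ang 72.7 top 42.6
[343. 264.] n 637 ctr [440.8 -60.3] size [60.1 59.9] ang 88.3 top 46.9
[227. 267.] n 573 ctr [441.1 196.1] size [61.6 62.4] ang 77.3 top 33.8
[286. 268.] n 619 ctr [435.3  63.1] size [59.4 58.9] ang 88.1 top 58.1
[377. 315.] n 675 ctr [ 325.5 -132.1] size [62.8 61.2] ang 89.1 top 46.5
[232. 327.] n 699 ctr [309.6 187.7] size [62.9 62. ] ang 88.0 top 46.4
long [0.6182 0.1677 0.0189]
round [0.6252 0.0571 0.0142]
peg [ 0.6074 -0.0742  0.0164]
square [ 0.6375 -0.162   0.0152]
```

View pics/crop0.png

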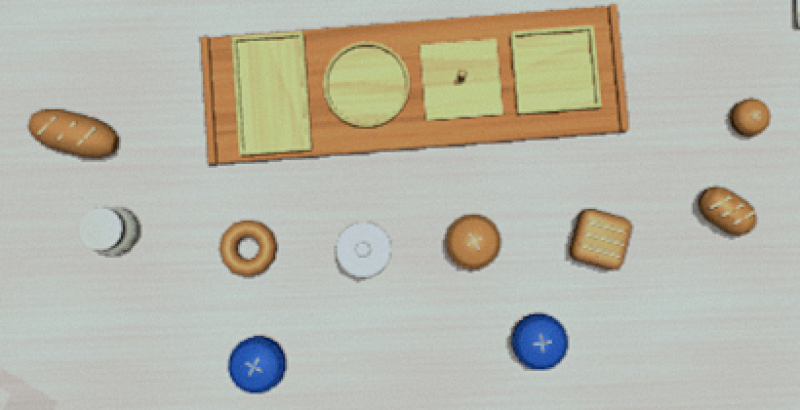

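Depth sizes settle it: the bun is about 62 mm across and 44 mm high, against 42 mm for the mini bun. The long roll is about 100 mm, against 69 mm for the short roll. The tray centre is about (626, 2) mm with a yaw of about 3°. I'll start with the bun.

Emit:
{"method": "step_arm", "body": {
  "steps": [
    [0, 0, 0, -8.2],
    [0, 0, 0, -8.2],
    [0, 0, 0, -8.2],
    [0, 0, 0, 0],
    [0, 0, 0, 0]
  ],
  "claw": 100
}}

```text
time: 1.0
tool_pos: [0.2593, 0.5687, 0.2314]
tool_rot: [0.0, -0.007, 1.0, 0.0]
contact_force: [-0.9, 0.1, 0.5]
gripper_width: 0.998
```

```bash
cat > go.py <<'E'
# go.py x y z yaw : delta from the present pose, in tool axes (mm,deg)
import sys
from h import *
s=state();T=Ttool(s);a=[float(v) for v in sys.argv[1:]]
yaw=np.degrees(np.arctan2(T[1,0],T[0,0]))
d=T[:3,:3].T@(np.array(a[:3])-T[:3,3]*1000)
dt=-((a[3]-yaw+180)%360-180)
print('t',round(s['time'],2),'tcp',(T[:3,3]*1000).round(1),'yaw',round(yaw,1),'delta',d.round(1),'turn',round(dt,1),'w',round(s['gripper_width'],3),'F',np.round(s['contact_force'],1))
E
python3 go.py 441 -60 130 180
```

```text
t 1.0 tcp [259.3 568.7 231.4] yaw -179.2 delta [-172.7 -631.2  101.3] turn 0.8 w 0.998 F [-0.9  0.1  0.5]
```

Emit:
{"method": "step_arm", "body": {
  "steps": [
    [-12, -45, 0, 0],
    [-12, -45, 0, 0],
    [-12, -45, 0, 0],
    [-12, -45, 0, 0],
    [-12, -45, 0, 0],
    [-12, -45, 0, 0],
    [-12, -45, 0, 0],
    [-12, -45, 0, 0]
  ]
}}

```text
time: 1.8
tool_pos: [0.3592, 0.2019, 0.2308]
tool_rot: [0.002, -0.002, 1.0, 0.0]
contact_force: [0.2, 0.3, 0.9]
gripper_width: 0.999
```

```bash
python3 go.py 441 -60 130 180
```

```text
t 1.8 tcp [359.2 201.9 230.8] yaw -179.8 delta [ -80.5 -262.3  100.8] turn 0.2 w 0.999 F [0.2 0.3 0.9]
```

Emit:
{"method": "step_arm", "body": {
  "steps": [
    [-13, -44, 0, 0],
    [-13, -44, 10, 0],
    [-13, -44, 20, 0],
    [-13, -44, 20, 0],
    [-13, -44, 20, 0],
    [-13, -42, 20, 0],
    [0, 0, 10, 0],
    [0, 0, 0, 0]
  ]
}}

```text
time: 2.6
tool_pos: [0.4396, -0.0721, 0.1345]
tool_rot: [0.009, 0.013, 1.0, 0.001]
contact_force: [0.5, 0.6, 0.0]
gripper_width: 1.003
```

```bash
python3 go.py 441 -60 0 180; python3 - <<'E'
from h import *
s=state();T=Ttool(s);im,d=grab_frame('wrist');p=camera_params('wrist')
W=cloud(d,p['mtx'],T@p['T_tool_cam'])*1000
cv2.imwrite('pics/w1.png',im[...,::-1])
m=(W[...,2]>15)&(W[...,2]<60)&(np.hypot(W[...,0]-441,W[...,1]+60)<60);q=W[m]
print(m.sum(),cv2.minEnclosingCircle(q[:,:2].astype(np.float32)),q.min(0),q.max(0))
E
```

```text
t 2.6 tcp [439.6 -72.1 134.5] yaw 178.5 delta [  1.4  12.  134.5] turn -1.5 w 1.003 F [0.5 0.6 0. ]
6427 ((439.1167297363281, -58.5706787109375), 31.910032272338867) [407.5592552  -90.03795702  15.03990148] [470.86525788 -27.23678555  45.4588359 ]
```

View pics/w1.png

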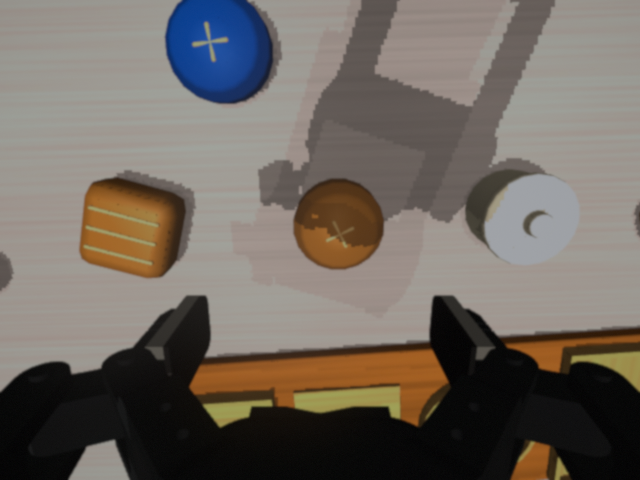

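The wrist view shows the bun at (338,223) with the scored cross, 64 mm across and centred at (439, -58.6). That's within 2 mm of the top-camera reading.

Emit:
{"method": "step_arm", "body": {
  "steps": [
    [0, 13, 20, 1.5],
    [0, 0, 30, 0],
    [0, 0, 30, 0],
    [0, 0, 20, 0],
    [0, 0, 15, 0],
    [0, 0, 10, 0],
    [0, 0, 0, 0]
  ]
}}

```text
time: 3.35
tool_pos: [0.45, -0.0513, 0.0162]
tool_rot: [0.019, 0.022, 1.0, -0.001]
contact_force: [0.6, 0.5, 0.1]
gripper_width: 1.0
```

```bash
python3 go.py 439.5 -59 0 180
```

```text
t 3.35 tcp [450.  -51.3  16.2] yaw 177.5 delta [10.7 -8.2 15.8] turn -2.5 w 1.0 F [0.6 0.5 0.1]
```

Emit:
{"method": "step_arm", "body": {
  "steps": [
    [5, -4, 5, -2.5],
    [5, -4, 5, 0],
    [0, 0, 4, 0],
    [0, 0, 0, 0],
    [0, 0, 0, 0]
  ]
}}

```text
time: 3.85
tool_pos: [0.444, -0.0585, 0.0061]
tool_rot: [0.023, -0.001, 1.0, -0.003]
contact_force: [0.5, -0.2, -0.4]
gripper_width: 1.002
```

```bash
python3 - <<'E'
t=open('go.py').read().replace("'w',","'tilt',np.degrees(T[:2,2]).round(2),'w',");open('go.py','w').write(t)
E
python3 go.py 439.5 -59 0 180
```

```text
t 3.85 tcp [444.  -58.5   6.1] yaw -179.9 delta [ 4.8 -0.4  5.9] turn 0.1 tilt [ 2.62 -0.3 ] w 1.002 F [ 0.5 -0.2 -0.4]
```

Emit:
{"method": "step_arm", "body": {
  "steps": [
    [3, 0, 4, 0],
    [2, 0, 2, 0],
    [0, 0, 0, 0]
  ]
}}

```text
time: 4.15
tool_pos: [0.4397, -0.0587, 0.0002]
tool_rot: [0.024, -0.0, 1.0, -0.003]
contact_force: [0.6, -0.1, -0.2]
gripper_width: 0.999
```

Emit:
{"method": "step_arm", "body": {
  "steps": [
    [0, 0, 0, 0],
    [0, 0, 0, 0],
    [0, 0, 0, 0],
    [0, 0, 0, 0],
    [0, 0, 0, 0],
    [0, 0, 0, 0],
    [0, 0, 0, 0],
    [0, 0, 0, 0]
  ],
  "claw": 0
}}

```text
time: 4.95
tool_pos: [0.44, -0.0589, 0.0008]
tool_rot: [0.023, -0.0, 1.0, -0.003]
contact_force: [-0.6, 0.8, 0.1]
gripper_width: 0.723
```

```bash
python3 go.py 623.6 57 140 180
```

```text
t 4.95 tcp [440.  -58.9   0.8] yaw -180.0 delta [-190.   115.  -131.1] turn 0.0 tilt [ 2.69 -0.32] w 0.723 F [-0.6  0.8  0.1]
```

Emit:
{"method": "step_arm", "body": {
  "steps": [
    [0, 0, -10, 0],
    [0, 0, -20, 0],
    [0, 0, -25, 0],
    [0, 0, -25, 0],
    [0, 0, -25, 0],
    [0, 0, -15, 0],
    [0, 0, -5, 0],
    [0, 0, 0, 0]
  ]
}}

```text
time: 5.75
tool_pos: [0.4321, -0.0575, 0.1325]
tool_rot: [0.023, -0.0, 1.0, -0.003]
contact_force: [0.2, -0.4, -1.5]
gripper_width: 0.722
```

```bash
python3 go.py 623.6 57 100 180
```

```text
t 5.75 tcp [432.1 -57.5 132.5] yaw -180.0 delta [-189.9  114.6   40.5] turn 0.0 tilt [ 2.59 -0.29] w 0.722 F [ 0.2 -0.4 -1.5]
```

Emit:
{"method": "step_arm", "body": {
  "steps": [
    [-24, 14, 3, 0],
    [-24, 14, 3, 0],
    [-24, 14, 3, 0],
    [-24, 14, 3, 0],
    [-24, 14, 3, 0],
    [-24, 14, 3, 0],
    [-24, 14, 3, 0],
    [-20, 14, 3, 0]
  ]
}}

```text
time: 6.55
tool_pos: [0.6207, 0.0577, 0.1037]
tool_rot: [0.015, 0.002, 1.0, -0.003]
contact_force: [0.1, -0.1, -0.2]
gripper_width: 0.725
```

```bash
python3 go.py 623.6 57 20 180
```

```text
t 6.55 tcp [620.7  57.7 103.7] yaw 179.8 delta [-0.4 -0.3 83.8] turn -0.2 tilt [ 1.69 -0.29] w 0.725 F [ 0.1 -0.1 -0.2]
```

Emit:
{"method": "step_arm", "body": {
  "steps": [
    [0, 0, 20, 0],
    [0, 0, 20, 0],
    [0, 0, 20, 0],
    [0, 0, 10, 0],
    [0, 0, 8, 0],
    [0, 0, 0, 0],
    [0, 0, 0, 0]
  ]
}}

```text
time: 7.25
tool_pos: [0.6226, 0.06, 0.0167]
tool_rot: [0.011, 0.0, 1.0, -0.002]
contact_force: [0.4, -0.2, -0.8]
gripper_width: 0.726
```

```bash
python3 go.py 623.6 57 19 180
```

```text
t 7.25 tcp [622.6  60.   16.7] yaw 180.0 delta [-1.1 -3.  -2.3] turn -0.0 tilt [ 1.23 -0.22] w 0.726 F [ 0.4 -0.2 -0.8]
```

Emit:
{"method": "step_arm", "body": {
  "steps": [
    [0, 0, 0, 0],
    [0, 0, 0, 0],
    [0, 0, 0, 0],
    [0, 0, 0, 0],
    [0, 0, 0, 0]
  ],
  "claw": 100
}}

```text
time: 7.75
tool_pos: [0.6238, 0.0596, 0.0184]
tool_rot: [0.012, 0.0, 1.0, -0.002]
contact_force: [0.6, -0.7, 0.1]
gripper_width: 0.997
```

Emit:
{"method": "step_arm", "body": {
  "steps": [
    [0, 0, -10, 0],
    [0, 0, -20, 0],
    [0, 0, -25, 0],
    [0, 0, -25, 0],
    [0, 0, -25, 0],
    [0, 0, -25, 0],
    [0, 0, 0, 0]
  ]
}}

```text
time: 8.45
tool_pos: [0.6202, 0.0602, 0.1569]
tool_rot: [0.013, 0.0, 1.0, -0.002]
contact_force: [1.5, -0.0, 0.5]
gripper_width: 0.999
```

```bash
python3 go.py 578 394 130 72.8; python3 - <<'E'
from h import *
s=state();T=Ttool(s);im,d=grab_frame('wrist');p=camera_params('wrist')
W=cloud(d,p['mtx'],T@p['T_tool_cam'])*1000
cv2.imwrite('pics/w2.png',im[...,::-1])
m=(W[...,2]>30)&(W[...,2]<66)&(np.hypot(W[...,0]-623,W[...,1]-57)<45);q=W[m]
print(m.sum(),cv2.minEnclosingCircle(q[:,:2].astype(np.float32)),q.max(0))
E
```

```text
t 8.45 tcp [620.2  60.2 156.9] yaw 180.0 delta [ 43.1 333.8  24.3] turn 107.2 tilt [ 1.47 -0.25] w 0.999 F [ 1.5 -0.   0.5]
6138 ((622.417236328125, 60.527191162109375), 31.88431739807129) [653.41238793  91.8946327   61.95081682]
```

View pics/w2.png

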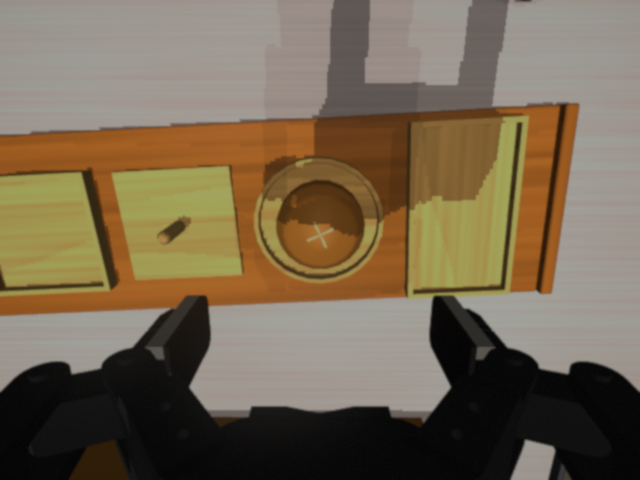

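The wrist view shows the bun seated in the round holder at (320,225), with its top about 61 mm up, which matches 16 + 44. Next is the long roll.

Emit:
{"method": "step_arm", "body": {
  "steps": [
    [4, 28, 0, 0],
    [4, 28, 0, 0],
    [4, 28, 0, 0],
    [4, 28, 0, 0],
    [4, 28, 0, 0],
    [4, 28, 0, 0],
    [4, 28, 0, 0],
    [3, 28, 0, 0]
  ]
}}

```text
time: 9.3
tool_pos: [0.5822, 0.2871, 0.1414]
tool_rot: [0.003, 0.004, 1.0, -0.005]
contact_force: [0.1, -0.4, 0.7]
gripper_width: 1.002
```

Emit:
{"method": "step_arm", "body": {
  "steps": [
    [4, 28, 0, 0],
    [4, 28, 0, 0],
    [3, 27, 0, 0],
    [3, 27, 0, 0],
    [0, 0, 0, -8],
    [0, 0, 0, -8],
    [0, 0, 0, -8],
    [0, 0, 0, -8]
  ]
}}

```text
time: 10.1
tool_pos: [0.5589, 0.4029, 0.1238]
tool_rot: [-0.01, -0.285, 0.958, -0.007]
contact_force: [-0.3, -0.5, -0.2]
gripper_width: 1.002
```

Emit:
{"method": "step_arm", "body": {
  "steps": [
    [0, 0, 0, -8],
    [0, 0, 0, -8],
    [0, 0, 0, -8],
    [0, 0, 0, -8],
    [0, 0, 0, -8],
    [0, 0, 0, 0],
    [0, 0, 0, 0]
  ]
}}

```text
time: 10.8
tool_pos: [0.5524, 0.3994, 0.1103]
tool_rot: [-0.022, -0.607, 0.795, -0.002]
contact_force: [-0.0, 0.5, 0.2]
gripper_width: 1.002
```

```bash
cat > look.py <<'E'
# look.py x y rad name zmin : wrist shot, blob above zmin within rad of (x,y)
import sys
from h import *
x,y,r=map(float,sys.argv[1:4]);s=state();T=Ttool(s);im,d=grab_frame('wrist');p=camera_params('wrist')
W=cloud(d,p['mtx'],T@p['T_tool_cam'])*1000
cv2.imwrite(f'pics/{sys.argv[4]}.png',im[...,::-1]);np.savez(sys.argv[4],W=W,im=im)
m=(W[...,2]>float(sys.argv[5]))&(W[...,2]<80)&(np.hypot(W[...,0]-x,W[...,1]-y)<r);q=W[m]
a=cv2.minAreaRect(q[:,:2].astype(np.float32));v,u=np.nonzero(m)
print('n',len(q),'px',u.mean().round(),v.mean().round(),'rect',np.round(a[0],1),np.round(a[1],1),round(a[2],1),'zmax',np.percentile(q[:,2],99).round(1))
E
python3 go.py 578 394 0 252.8; python3 look.py 578 394 70 w3 15
```

```text
t 10.8 tcp [552.4 399.4 110.3] yaw -105.3 delta [ -5.6 -28.7 109.5] turn 1.9 tilt [-1.82 -1.69] w 1.002 F [-0.   0.5  0.2]
n 9403 px 280.0 247.0 rect [577.2 397.6] [101.7  47.1] 73.4 zmax 40.4
```

Emit:
{"method": "step_arm", "body": {
  "steps": [
    [-5, -14, 20, 1.3],
    [-4, -13, 20, 0],
    [0, 0, 20, 0],
    [0, 0, 20, 0],
    [0, 0, 10, 0],
    [0, 0, 5, 0],
    [0, 0, 0, 0]
  ]
}}

```text
time: 11.55
tool_pos: [0.579, 0.398, 0.0111]
tool_rot: [-0.021, -0.593, 0.805, -0.003]
contact_force: [-0.7, -0.5, -0.4]
gripper_width: 1.001
```

```bash
python3 go.py 577.2 397.5 4 253.4
```

```text
t 11.55 tcp [579.  398.   11.1] yaw -107.3 delta [0.8 1.4 7.2] turn -0.7 tilt [-1.77 -1.66] w 1.001 F [-0.7 -0.5 -0.4]
```

Emit:
{"method": "step_arm", "body": {
  "steps": [
    [1, 1, 5, -0.7],
    [0, 0, 2, 0],
    [0, 0, 0, 0]
  ]
}}

```text
time: 11.85
tool_pos: [0.5787, 0.3981, 0.0064]
tool_rot: [-0.019, -0.598, 0.801, -0.003]
contact_force: [-0.3, 0.6, 0.2]
gripper_width: 1.0
```

Emit:
{"method": "step_arm", "body": {
  "steps": [
    [0, 0, 0, 0],
    [0, 0, 0, 0],
    [0, 0, 0, 0],
    [0, 0, 0, 0],
    [0, 0, 0, 0],
    [0, 0, 0, 0],
    [0, 0, 0, 0],
    [0, 0, 0, 0]
  ],
  "claw": 0
}}

```text
time: 12.65
tool_pos: [0.5795, 0.3988, 0.0084]
tool_rot: [-0.018, -0.598, 0.801, -0.003]
contact_force: [-0.3, 0.4, 0.8]
gripper_width: 0.545
```

```bash
python3 go.py 618 167 100 183
```

```text
t 12.65 tcp [579.5 398.8   8.4] yaw -106.6 delta [ 214.  -101.5  -86.6] turn 70.4 tilt [-1.44 -1.47] w 0.545 F [-0.3  0.4  0.8]
```

Emit:
{"method": "step_arm", "body": {
  "steps": [
    [0, 0, -10, 0],
    [0, 0, -20, 0],
    [0, 0, -20, 0],
    [0, 0, -20, 0],
    [0, 0, -20, 0],
    [0, 0, -10, 0],
    [0, 0, 0, 0]
  ]
}}

```text
time: 13.35
tool_pos: [0.5816, 0.4011, 0.1136]
tool_rot: [-0.019, -0.598, 0.801, -0.003]
contact_force: [0.5, 0.5, -1.2]
gripper_width: 0.549
```

```bash
python3 go.py 618 167 100 183
```

```text
t 13.35 tcp [581.6 401.1 113.6] yaw -106.6 delta [ 213.4 -102.    18.9] turn 70.4 tilt [-1.53 -1.52] w 0.549 F [ 0.5  0.5 -1.2]
```

Emit:
{"method": "step_arm", "body": {
  "steps": [
    [0, 0, -1, 7.8],
    [0, 0, -1, 7.8],
    [0, 0, -1, 7.8],
    [0, 0, -1, 7.8],
    [0, 0, -1, 7.8],
    [0, 0, -1, 7.8],
    [0, 0, -1, 7.8],
    [0, 0, -1, 7.8]
  ]
}}

```text
time: 14.15
tool_pos: [0.5775, 0.3987, 0.1125]
tool_rot: [-0.02, -0.074, 0.997, -0.015]
contact_force: [-0.1, -0.8, -1.0]
gripper_width: 0.549
```

```bash
python3 go.py 618 167 90 183
```

```text
t 14.15 tcp [577.5 398.7 112.5] yaw -171.5 delta [  -6.9 -234.5   28.6] turn 5.5 tilt [-2.2  -1.89] w 0.549 F [-0.1 -0.8 -1. ]
```

Emit:
{"method": "step_arm", "body": {
  "steps": [
    [0, 0, 0, 5.5],
    [-4, -33, 0, 0],
    [-4, -33, 0, 0],
    [-4, -33, 0, 0],
    [-4, -33, 0, 0],
    [-4, -33, 0, 0],
    [-4, -33, 0, 0],
    [-4, -33, 0, 0]
  ]
}}

```text
time: 14.95
tool_pos: [0.611, 0.1641, 0.1077]
tool_rot: [-0.027, -0.027, 0.999, -0.018]
contact_force: [1.1, 0.3, -0.5]
gripper_width: 0.551
```

```bash
python3 go.py 618 167 60 183
```

```text
t 14.95 tcp [611.  164.1 107.7] yaw -177.0 delta [-9.8  4.2 47.1] turn 0.0 tilt [-3.02 -2.13] w 0.551 F [ 1.1  0.3 -0.5]
```

Emit:
{"method": "step_arm", "body": {
  "steps": [
    [-5, 2, 15, 0],
    [-5, 2, 15, 0],
    [0, 0, 15, 0],
    [0, 0, 15, 0],
    [0, 0, 10, 0],
    [0, 0, 5, 0],
    [0, 0, 0, 0]
  ]
}}

```text
time: 15.65
tool_pos: [0.6155, 0.1644, 0.026]
tool_rot: [-0.03, -0.026, 0.999, -0.019]
contact_force: [1.1, -0.1, 0.2]
gripper_width: 0.546
```

```bash
python3 go.py 618 167 27 183
```

```text
t 15.65 tcp [615.5 164.4  26. ] yaw -177.0 delta [-2.5  2.5 -1.2] turn -0.0 tilt [-3.36 -2.3 ] w 0.546 F [ 1.1 -0.1  0.2]
```

Emit:
{"method": "step_arm", "body": {
  "steps": [
    [-2, 2, 0, 0],
    [0, 0, 0, 0]
  ]
}}

```text
time: 15.85
tool_pos: [0.6178, 0.1675, 0.0261]
tool_rot: [-0.029, -0.027, 0.999, -0.019]
contact_force: [0.4, 0.3, -1.1]
gripper_width: 0.547
```

Emit:
{"method": "step_arm", "body": {
  "steps": [
    [0, 0, 0, 0],
    [0, 0, 0, 0],
    [0, 0, 0, 0],
    [0, 0, 0, 0],
    [0, 0, 0, 0]
  ],
  "claw": 100
}}

```text
time: 16.35
tool_pos: [0.6175, 0.1683, 0.0254]
tool_rot: [-0.029, -0.027, 0.999, -0.019]
contact_force: [0.2, -0.2, 0.3]
gripper_width: 1.004
```

Emit:
{"method": "step_arm", "body": {
  "steps": [
    [0, 0, -10, 0],
    [0, 0, -20, 0],
    [0, 0, -25, 0],
    [0, 0, -25, 0],
    [0, 0, -25, 0],
    [0, 0, -25, 0],
    [0, 0, 0, 0]
  ]
}}

```text
time: 17.05
tool_pos: [0.6252, 0.1734, 0.1634]
tool_rot: [-0.029, -0.027, 0.999, -0.019]
contact_force: [0.2, -0.2, 0.9]
gripper_width: 0.999
```

```bash
python3 go.py 439 -206 120 162.7; python3 look.py 618 167 60 w4 30
```

```text
t 17.05 tcp [625.2 173.4 163.4] yaw -177.0 delta [ 203.2 -366.7   69. ] turn 20.3 tilt [-3.29 -2.27] w 0.999 F [ 0.2 -0.2  0.9]
n 7304 px 319.0 220.0 rect [616.3 168.6] [101.2  46.8] 1.9 zmax 56.4
```

View pics/w4.png

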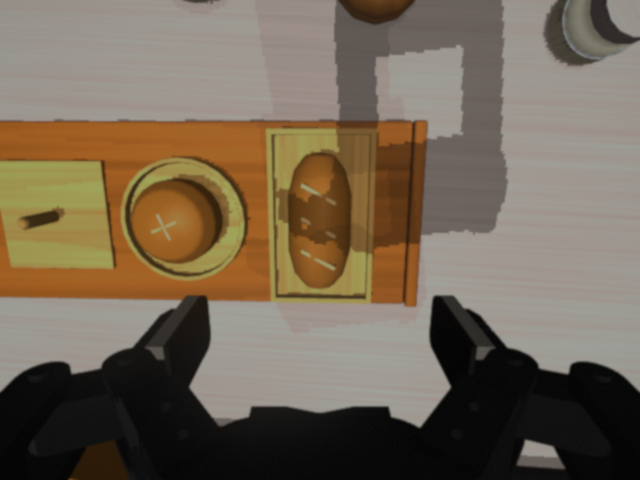

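The long roll sits lengthwise in the oblong holder at (320,220), with its top at 56.4 mm, which matches 16 + 40. Next is the square roll.

Emit:
{"method": "step_arm", "body": {
  "steps": [
    [22, -41, 0, 2.5],
    [22, -41, 0, 2.5],
    [22, -41, 0, 2.5],
    [22, -41, 0, 2.5],
    [22, -41, 0, 2.5],
    [22, -41, 0, 2.5],
    [22, -41, 0, 2.5],
    [18, -35, 0, 2.5]
  ]
}}

```text
time: 17.9
tool_pos: [0.4113, -0.1341, 0.1743]
tool_rot: [-0.035, 0.149, 0.988, -0.025]
contact_force: [0.1, 0.1, -0.1]
gripper_width: 0.999
```

```bash
python3 go.py 439 -206 120 162.7
```

```text
t 17.9 tcp [ 411.3 -134.1  174.3] yaw 162.7 delta [-51.1 -57.3  54.7] turn 0.0 tilt [-4.43 -2.18] w 0.999 F [ 0.1  0.1 -0.1]
```

Emit:
{"method": "step_arm", "body": {
  "steps": [
    [-17, -19, 35, 0],
    [-17, -19, 35, 0],
    [-17, -19, 0, 0],
    [0, 0, 0, 0],
    [0, 0, 0, 0]
  ]
}}

```text
time: 18.4
tool_pos: [0.4316, -0.2105, 0.0998]
tool_rot: [-0.036, 0.154, 0.987, -0.024]
contact_force: [-0.5, 0.6, -0.5]
gripper_width: 0.999
```

```bash
python3 go.py 439 -206 0 162.7;  python3 look.py 439 -206 55 w5 12
```

```text
t 18.4 tcp [ 431.6 -210.5   99.8] yaw 162.2 delta [-12.1  12.4  98.7] turn -0.5 tilt [-4.53 -2.06] w 0.999 F [-0.5  0.6 -0.5]
n 9825 px 338.0 257.0 rect [ 436.6 -204.1] [62.1 59.4] 72.4 zmax 39.4
```

Emit:
{"method": "step_arm", "body": {
  "steps": [
    [-5, 7, 20, 0],
    [-4, 6, 20, 0],
    [0, 0, 20, 0],
    [0, 0, 20, 0],
    [0, 0, 12, 0],
    [0, 0, 5, 0],
    [0, 0, 0, 0]
  ]
}}

```text
time: 19.15
tool_pos: [0.4382, -0.1996, 0.0014]
tool_rot: [-0.033, 0.15, 0.988, -0.025]
contact_force: [-0.6, -0.9, -0.2]
gripper_width: 1.004
```

```bash
python3 go.py 436.6 -204.1 1 162.4
```

```text
t 19.15 tcp [ 438.2 -199.6    1.4] yaw 162.6 delta [ 0.2 -4.7  0.7] turn 0.2 tilt [-4.21 -2.24] w 1.004 F [-0.6 -0.9 -0.2]
```

Emit:
{"method": "step_arm", "body": {
  "steps": [
    [0, -4, 0, 0],
    [0, 0, 0, 0],
    [0, 0, 0, 0]
  ]
}}

```text
time: 19.45
tool_pos: [0.4387, -0.2045, 0.0041]
tool_rot: [-0.031, 0.15, 0.988, -0.026]
contact_force: [0.1, 0.6, -0.2]
gripper_width: 0.997
```

Emit:
{"method": "step_arm", "body": {
  "steps": [
    [0, 0, 0, 0],
    [0, 0, 0, 0],
    [0, 0, 0, 0],
    [0, 0, 0, 0],
    [0, 0, 0, 0],
    [0, 0, 0, 0],
    [0, 0, 0, 0]
  ],
  "claw": 0
}}

```text
time: 20.15
tool_pos: [0.4399, -0.2056, 0.0062]
tool_rot: [-0.03, 0.15, 0.988, -0.026]
contact_force: [-0.2, -0.2, -2.1]
gripper_width: 0.715
```

```bash
python3 go.py 635 -163 100 183
```

```text
t 20.15 tcp [ 439.9 -205.6    6.2] yaw 162.6 delta [-168.4   92.5 -108.4] turn -20.4 tilt [-3.85 -2.46] w 0.715 F [-0.2 -0.2 -2.1]
```

Emit:
{"method": "step_arm", "body": {
  "steps": [
    [0, 0, -10, 0],
    [0, 0, -20, 0],
    [0, 0, -20, 0],
    [0, 0, -20, 0],
    [0, 0, -20, 0],
    [0, 0, -10, 0],
    [0, 0, 0, 0]
  ]
}}

```text
time: 20.85
tool_pos: [0.4462, -0.2003, 0.1115]
tool_rot: [-0.031, 0.15, 0.988, -0.026]
contact_force: [0.2, 0.2, -0.2]
gripper_width: 0.72
```

```bash
python3 go.py 635 -163 100 183
```

```text
t 20.85 tcp [ 446.2 -200.3  111.5] yaw 162.6 delta [-169.4   92.    -3. ] turn -20.4 tilt [-3.94 -2.39] w 0.72 F [ 0.2  0.2 -0.2]
```

Emit:
{"method": "step_arm", "body": {
  "steps": [
    [0, 0, 0, -6.8],
    [0, 0, 0, -6.8],
    [0, 0, 0, -6.8],
    [-27, 4, 0, 0],
    [-27, 4, 0, 0],
    [-27, 4, 0, 0],
    [-27, 4, 0, 0],
    [-27, 4, 0, 0]
  ]
}}

```text
time: 21.65
tool_pos: [0.5766, -0.1692, 0.092]
tool_rot: [-0.041, -0.033, 0.998, -0.017]
contact_force: [0.8, -0.2, -1.1]
gripper_width: 0.72
```

```bash
python3 go.py 635 -163 80 183
```

```text
t 21.65 tcp [ 576.6 -169.2   92. ] yaw -176.3 delta [-59.5   2.7   7.1] turn 0.7 tilt [-4.6  -2.12] w 0.72 F [ 0.8 -0.2 -1.1]
```

Emit:
{"method": "step_arm", "body": {
  "steps": [
    [-25, 1, 0, 0.7],
    [-25, 1, 0, 0],
    [-12, 1, 15, 0],
    [0, 0, 20, 0],
    [0, 0, 15, 0],
    [0, 0, 10, 0],
    [0, 0, 0, 0]
  ]
}}

```text
time: 22.35
tool_pos: [0.6364, -0.1623, 0.021]
tool_rot: [-0.044, -0.028, 0.999, -0.016]
contact_force: [1.5, -0.4, 2.0]
gripper_width: 0.716
```

```bash
python3 go.py 638 -163 23 183
```

```text
t 22.35 tcp [ 636.4 -162.3   21. ] yaw -176.9 delta [-1.3 -0.8 -2.1] turn 0.1 tilt [-4.97 -1.93] w 0.716 F [ 1.5 -0.4  2. ]
```

Emit:
{"method": "step_arm", "body": {
  "steps": [
    [-1, 0, 0, 0],
    [0, 0, 0, 0],
    [0, 0, 0, 0],
    [0, 0, 0, 0],
    [0, 0, 0, 0]
  ],
  "claw": 100
}}

```text
time: 22.85
tool_pos: [0.636, -0.1625, 0.0196]
tool_rot: [-0.045, -0.027, 0.999, -0.015]
contact_force: [0.0, 0.4, -0.6]
gripper_width: 0.997
```

Emit:
{"method": "step_arm", "body": {
  "steps": [
    [0, 0, -10, 0],
    [0, 0, -20, 0],
    [0, 0, -25, 0],
    [0, 0, -25, 0],
    [0, 0, -25, 0],
    [0, 0, -25, 0],
    [0, 0, 0, 0]
  ]
}}

```text
time: 23.55
tool_pos: [0.6478, -0.1578, 0.1569]
tool_rot: [-0.045, -0.027, 0.999, -0.015]
contact_force: [0.1, 0.2, 1.1]
gripper_width: 1.001
```

```bash
python3 go.py 441 196 140 180; python3 look.py 635 -163 50 w6 30
```

```text
t 23.55 tcp [ 647.8 -157.8  156.9] yaw -176.9 delta [185.2 365.2  23.4] turn 3.1 tilt [-5.06 -1.89] w 1.001 F [0.1 0.2 1.1]
n 7157 px 320.0 223.0 rect [ 635.  -161.5] [61.3 62.1] 3.1 zmax 55.5
```

View pics/w6.png

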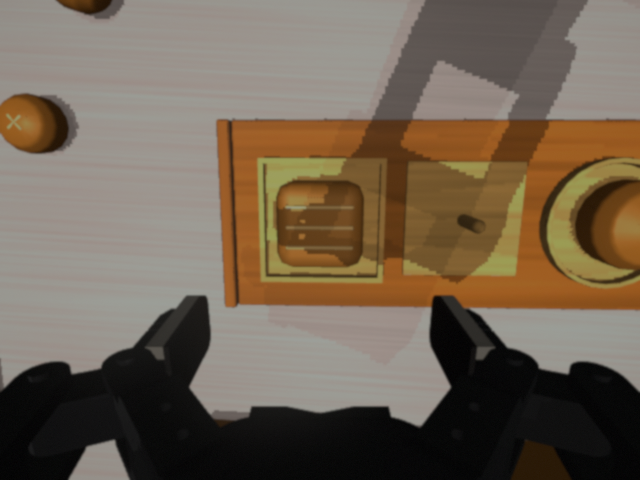

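The square roll is in its holder at (320,223), aligned to 3.1°, with its top at 55.5 mm. The peg shows near (470,223). Next is the bagel.

Emit:
{"method": "step_arm", "body": {
  "steps": [
    [15, 30, 0, 0.5],
    [15, 30, 0, 0.5],
    [15, 30, 0, 0.5],
    [15, 30, 0, 0.5],
    [15, 30, 0, 0.5],
    [15, 30, 0, 0.5],
    [15, 30, 0, 0],
    [15, 30, 0, 0]
  ]
}}

```text
time: 24.4
tool_pos: [0.5108, 0.0845, 0.147]
tool_rot: [-0.054, 0.004, 0.998, -0.015]
contact_force: [0.5, 1.3, 0.4]
gripper_width: 1.001
```

```bash
python3 go.py 441 196 120 180; python3 - <<'E'
from h import *
for n in('w4','w6'):
    W=np.load(n+'.npz')['W'];m=(W[...,2]>28)&(W[...,2]<60)&(np.hypot(W[...,0]-629,W[...,1]+53)<22);q=W[m];v,u=np.nonzero(m)
    print(n,len(q),u.mean(),v.mean(),np.median(q,0).round(1),q.max(0).round(1) if len(q) else 0)
E
```

```text
t 24.4 tcp [510.8  84.5 147. ] yaw 179.5 delta [ 67.4 111.9  31.1] turn -0.5 tilt [-6.23 -1.71] w 1.001 F [0.5 1.3 0.4]
w4 365 32.02465753424657 220.74794520547945 [628.2 -47.2  42.3] [634.  -44.7  50.7]
w6 281 473.48754448398574 224.33451957295372 [628.3 -53.4  46.2] [634.2 -46.2  50.9]
```

Emit:
{"method": "step_arm", "body": {
  "steps": [
    [14, 23, 5, 0],
    [14, 23, 5, 0],
    [14, 23, 5, 0],
    [13, 22, 5, 0],
    [12, 21, 5, 0],
    [0, 0, 0, 0],
    [0, 0, 0, 0]
  ]
}}

```text
time: 25.1
tool_pos: [0.4293, 0.2015, 0.1148]
tool_rot: [-0.063, 0.001, 0.998, -0.017]
contact_force: [-0.2, -0.1, -0.1]
gripper_width: 1.002
```

```bash
python3 go.py 440 197 0 180; python3 look.py 440 197 55 w7 12
```

```text
t 25.1 tcp [429.3 201.5 114.8] yaw 179.8 delta [-25.1  -0.6 112.6] turn -0.2 tilt [-7.2  -1.93] w 1.002 F [-0.2 -0.1 -0.1]
n 5961 px 320.0 268.0 rect [439.7 199.3] [62.6 62.4] 45.7 zmax 30.9
```

Emit:
{"method": "step_arm", "body": {
  "steps": [
    [-12, 1, 35, 0],
    [-12, 1, 35, 0],
    [0, 0, 0, 0],
    [0, 0, 0, 0]
  ]
}}

```text
time: 25.55
tool_pos: [0.4482, 0.1983, 0.0422]
tool_rot: [-0.061, 0.004, 0.998, -0.017]
contact_force: [0.9, -0.5, 0.7]
gripper_width: 1.0
```

```bash
python3 go.py 439.7 199.3 0 180
```

```text
t 25.55 tcp [448.2 198.3  42.2] yaw 179.5 delta [ 3.3  2.3 42.8] turn -0.5 tilt [-7.01 -1.88] w 1.0 F [ 0.9 -0.5  0.7]
```

Emit:
{"method": "step_arm", "body": {
  "steps": [
    [3, 2, 15, 0],
    [0, 0, 15, 0],
    [0, 0, 9, 0],
    [0, 0, 2, 0],
    [0, 0, 0, 0]
  ]
}}

```text
time: 26.05
tool_pos: [0.4419, 0.1991, 0.0025]
tool_rot: [-0.058, 0.004, 0.998, -0.016]
contact_force: [0.2, -0.2, -0.5]
gripper_width: 0.993
```

```bash
python3 go.py 439.7 199.3 0 180
```

```text
t 26.05 tcp [441.9 199.1   2.5] yaw 179.4 delta [1.9 0.3 2.7] turn -0.6 tilt [-6.68 -1.78] w 0.993 F [ 0.2 -0.2 -0.5]
```

Emit:
{"method": "step_arm", "body": {
  "steps": [
    [2, 0, 3, 0],
    [0, 0, 1, 0],
    [0, 0, 0, 0]
  ]
}}

```text
time: 26.35
tool_pos: [0.44, 0.1993, -0.0006]
tool_rot: [-0.057, 0.004, 0.998, -0.016]
contact_force: [-0.5, 0.3, 0.7]
gripper_width: 0.999
```

Emit:
{"method": "step_arm", "body": {
  "steps": [
    [0, 0, 0, 0],
    [0, 0, 0, 0],
    [0, 0, 0, 0],
    [0, 0, 0, 0],
    [0, 0, 0, 0],
    [0, 0, 0, 0],
    [0, 0, 0, 0]
  ],
  "claw": 0
}}

```text
time: 27.05
tool_pos: [0.4408, 0.1995, 0.0003]
tool_rot: [-0.057, 0.004, 0.998, -0.015]
contact_force: [-0.3, -0.5, 0.1]
gripper_width: 0.724
```

Emit:
{"method": "step_arm", "body": {
  "steps": [
    [0, 0, -10, 0],
    [0, 0, -20, 0],
    [0, 0, -25, 0],
    [0, 0, -25, 0],
    [0, 0, -25, 0],
    [0, 0, -15, 0],
    [0, 0, 0, 0]
  ]
}}

```text
time: 27.75
tool_pos: [0.4543, 0.2032, 0.1265]
tool_rot: [-0.057, 0.004, 0.998, -0.016]
contact_force: [1.3, -0.9, -0.6]
gripper_width: 0.732
```

```bash
python3 go.py 629 -51 100 183;python3 look.py 440 199 60 w8 70
```

```text
t 27.75 tcp [454.3 203.2 126.5] yaw 179.5 delta [-179.  -252.2   14.1] turn -3.5 tilt [-6.55 -1.75] w 0.732 F [ 1.3 -0.9 -0.6]look.py:9: RuntimeWarning: Mean of empty slice.
  print('n',len(q),'px',u.mean().round(),v.mean().round(),'rect',np.round(a[0],1),np.round(a[1],1),round(a[2],1),'zmax',np.percentile(q[:,2],99).round(1))
  ret = ret.dtype.type(ret / rcount)
Traceback (most recent call last):
  File "look.py", line 9, in <module>
    print('n',len(q),'px',u.mean().round(),v.mean().round(),'rect',np.round(a[0],1),np.round(a[1],1),round(a[2],1),'zmax',np.percentile(q[:,2],99).round(1))
                                                                                                                          ~~~~~~~~~~~~~^^^^^^^^^^^
IndexError: index -1 is out of bounds for axis 0 with size 0
```

View pics/w8.png

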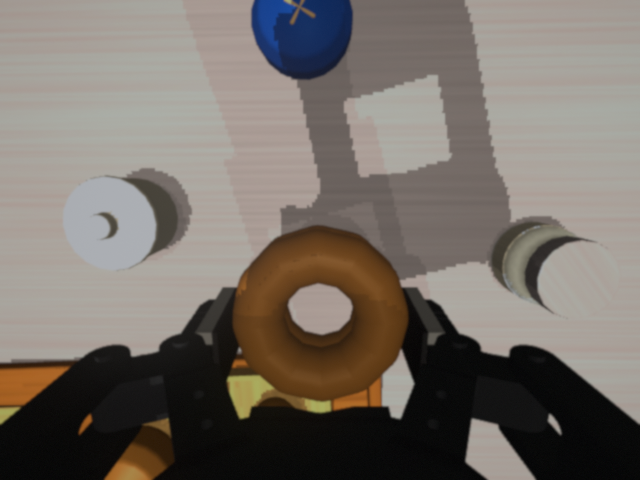

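The bagel is gripped centrally at (321,313) with its hole clear.

Emit:
{"method": "step_arm", "body": {
  "steps": [
    [-19, -27, 0, 0],
    [-19, -27, 0, 0],
    [-19, -27, 0, 0],
    [-19, -27, 0, 0],
    [-19, -27, 0, 0],
    [-19, -27, 0, 0],
    [-19, -27, 0, 0],
    [-19, -27, 0, 0]
  ]
}}

```text
time: 28.6
tool_pos: [0.5999, -0.0186, 0.1026]
tool_rot: [-0.066, 0.0, 0.998, -0.015]
contact_force: [0.3, -0.9, -0.6]
gripper_width: 0.734
```

```bash
python3 go.py 629 -51 85 180
```

```text
t 28.6 tcp [599.9 -18.6 102.6] yaw 179.9 delta [-31.2 -31.9  14.5] turn -0.1 tilt [-7.59 -1.71] w 0.734 F [ 0.3 -0.9 -0.6]
```

Emit:
{"method": "step_arm", "body": {
  "steps": [
    [-12, -12, 3, 0],
    [-11, -11, 4, 0],
    [-8, -9, 4, 0],
    [0, 0, 3, 0],
    [0, 0, 0, 0],
    [0, 0, 0, 0]
  ]
}}

```text
time: 29.2
tool_pos: [0.626, -0.0551, 0.0765]
tool_rot: [-0.073, 0.002, 0.997, -0.014]
contact_force: [-0.3, -1.2, 0.3]
gripper_width: 0.726
```

```bash
python3 go.py 629 -51 17 180; python3 - <<'E'
from h import *
s=state();T=Ttool(s);im,d=grab_frame('wrist');p=camera_params('wrist')
cv2.imwrite('pics/w9.png',im[...,::-1])
M=np.linalg.inv(T@p['T_tool_cam'])
for q in([.629,-.051,.050],[.629,-.051,.016]):
    c=M[:3,:3]@q+M[:3,3];print((p['mtx']@c/c[2])[:2].round())
W=cloud(d,p['mtx'],T@p['T_tool_cam'])*1000
m=(W[...,2]>75)&(W[...,2]<125)&(np.hypot(W[...,0]-629,W[...,1]+51)<31);m[:, :]&=True
q=W[m];print(len(q),np.percentile(q,[1,50,99],axis=0).round(1))
i2,_=grab_frame('top');cv2.imwrite('pics/top9.png',cv2.resize(i2[140:230,260:420,::-1],(800,450)))
E
```

```text
t 29.2 tcp [626.  -55.1  76.5] yaw 179.6 delta [-11.5   5.7  58.3] turn -0.4 tilt [-8.31 -1.55] w 0.726 F [-0.3 -1.2  0.3]
[329. 288.]
[329. 272.]
19669 [[599.5 -79.9  86. ]
 [628.4 -49.6 105. ]
 [652.8 -21.5 118.6]]
```

View pics/w9.png

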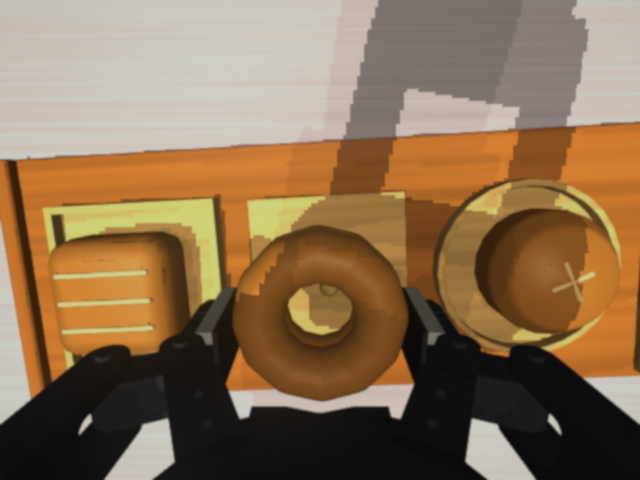

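The peg shows through the bagel's hole at (328,288), and I predicted (329,288), so the peg position holds. I'll centre over it, then descend with tilt compensation.

Emit:
{"method": "step_arm", "body": {
  "steps": [
    [-3, 4, 0, 0],
    [-2, 0, 12, 0],
    [-2, 0, 12, 0],
    [0, 0, 0, 0]
  ]
}}

```text
time: 29.7
tool_pos: [0.6301, -0.0499, 0.0513]
tool_rot: [-0.071, 0.001, 0.997, -0.014]
contact_force: [0.1, -0.1, -0.5]
gripper_width: 0.732
```

```bash
python3 go.py 629 -51 17 180
```

```text
t 29.7 tcp [630.1 -49.9  51.3] yaw 179.8 delta [-3.8 -0.1 34.1] turn -0.2 tilt [-8.16 -1.58] w 0.732 F [ 0.1 -0.1 -0.5]
```

Emit:
{"method": "step_arm", "body": {
  "steps": [
    [-1, 0, 10, 0],
    [-1, 0, 10, 0],
    [-1, 0, 9, 0],
    [-1, 0, 4, 0],
    [0, 0, 0, 0]
  ]
}}

```text
time: 30.2
tool_pos: [0.6287, -0.051, 0.0162]
tool_rot: [-0.073, 0.001, 0.997, -0.014]
contact_force: [0.7, 0.9, 1.9]
gripper_width: 0.727
```

```bash
python3 go.py 629 -51 17 180
```

```text
t 30.2 tcp [628.7 -51.   16.2] yaw 179.7 delta [-0.2 -0.  -0.9] turn -0.3 tilt [-8.35 -1.56] w 0.727 F [0.7 0.9 1.9]
```

Emit:
{"method": "step_arm", "body": {
  "steps": [
    [0, 0, 0, 0],
    [0, 0, 0, 0],
    [0, 0, 0, 0],
    [0, 0, 0, 0],
    [0, 0, 0, 0]
  ],
  "claw": 100
}}

```text
time: 30.7
tool_pos: [0.6292, -0.0513, 0.0159]
tool_rot: [-0.072, 0.001, 0.997, -0.014]
contact_force: [-0.2, -0.3, -0.7]
gripper_width: 0.995
```

Emit:
{"method": "step_arm", "body": {
  "steps": [
    [1, 0, -10, 0],
    [3, 0, -20, 0],
    [3, 0, -25, 0],
    [3, 0, -25, 0],
    [3, 0, -25, 0],
    [20, 0, -25, 0],
    [40, 0, -10, 0],
    [40, 0, 0, 0]
  ]
}}

```text
time: 31.5
tool_pos: [0.5385, -0.047, 0.181]
tool_rot: [-0.071, 0.001, 0.997, -0.014]
contact_force: [0.2, -0.2, 0.5]
gripper_width: 1.0
```

Emit:
{"method": "step_arm", "body": {
  "steps": [
    [30, 0, 0, 0],
    [30, 0, 0, 0],
    [0, 0, 0, 0],
    [0, 0, 0, 0]
  ]
}}

```text
time: 31.9
tool_pos: [0.4754, -0.0466, 0.1952]
tool_rot: [-0.067, 0.001, 0.998, -0.015]
contact_force: [0.1, -0.4, 0.8]
gripper_width: 0.999
```

```bash
python3 go.py 629 -51 17 180; python3 - <<'E'
from h import *
im,d=grab_frame('top');p=camera_params('top');W=cloud(d,p['mtx'],p['extrinsics'])*1000
cv2.imwrite('pics/top10.png',cv2.convertScaleAbs(cv2.resize(im[140:300,100:510,::-1],(800,312),interpolation=3),alpha=1.5))
for n,x,y in(('bun',624,57),('long',618,167),('square',635,-163),('bagel',629,-52),('mini',575.3,-387),('short',467,-354)):
    m=(W[...,2]>(32 if y>-200 else 9))&(W[...,2]<75)&(np.hypot(W[...,0]-x,W[...,1]-y)<60);q=W[m];
    r=cv2.minAreaRect(q[:,:2].astype(np.float32));print(n,np.round(r[0],1),np.round(r[1],1),round(r[2],1),np.percentile(q[:,2],[50,95]).round(1))
im,d=grab_frame('side');cv2.imwrite('pics/side10.png',im[...,::-1])
E
```

```text
t 31.9 tcp [475.4 -46.6 195.2] yaw 179.7 delta [-176.     1.1  156.2] turn -0.3 tilt [-7.65 -1.73] w 0.999 F [ 0.1 -0.4  0.8]
bun [625.5  65.6] [46.4 63. ] 70.5 [56.3 62.1]
long [617.7 165.4] [100.5  46.8] 3.1 [50.8 57.6]
square [ 635.8 -163.4] [62.  62.8] 2.6 [54.  57.9]
bagel [655.1 -57. ] [40.6 10.3] 79.9 [44.7 49. ]
mini [ 588.2 -388. ] [42.1 66.7] 87.1 [29.2 34.9]
short [ 467.1 -353.2] [68.7 43. ] 53.0 [35.2 42.2]
```

View pics/top10.png

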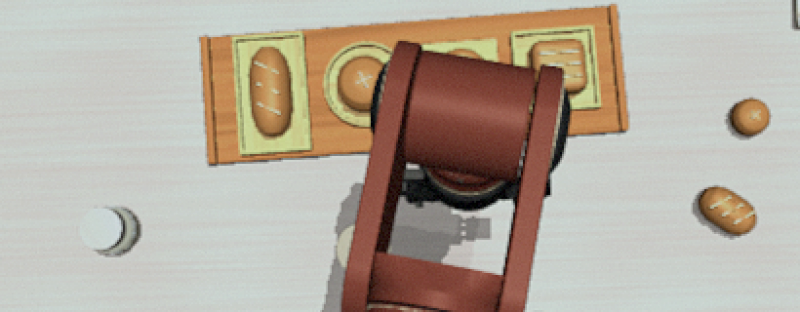

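View pics/side10.png

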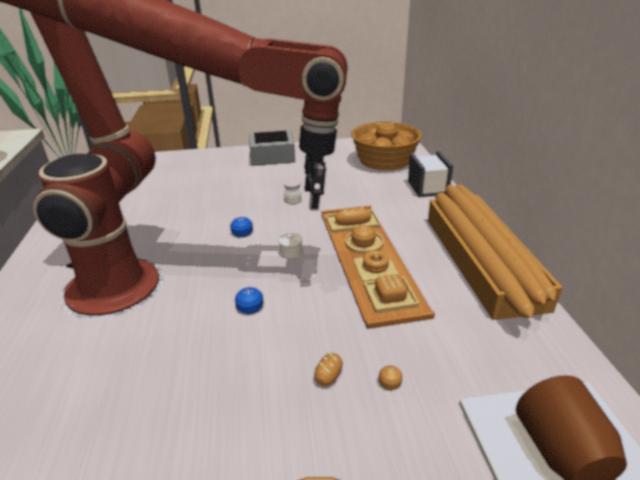

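The side view shows all four breads in their holders: (352,215), (363,236), (376,262) and (391,288). The mini bun and short roll are untouched. The arm hid part of the bun and bagel from the top camera, so I'll check the bagel in the side view.

```bash
python3 - <<'E'
from h import *
im,d=grab_frame('side');p=camera_params('side');W=cloud(d,p['mtx'],p['extrinsics'])*1000
cv2.imwrite('pics/side11.png',cv2.convertScaleAbs(cv2.resize(im[195:335,300:460,::-1],(685,600),interpolation=3),alpha=1.2))
for n,x,y in(('bun',624,60),('bagel',629,-51)):
    m=(W[...,2]>(24))&(W[...,2]<75)&(np.hypot(W[...,0]-x,W[...,1]-y)<45);q=W[m]
    print(n,np.percentile(q,[1,99],axis=0).round(1))
    if n=='bagel':
        t=q[q[:,2]>40];A=np.c_[t[:,:2],np.ones(len(t))];k=np.linalg.lstsq(A,t[:,2],rcond=None)[0];print('slope deg',np.degrees(k[:2]).round(1))
E
```

```text
bun [[592.6  26.7  24.4]
 [651.4  79.1  61. ]]
bagel [[599.  -84.3  24.8]
 [657.3 -26.2  48.6]]
slope deg [0.4 1.1]
```

View pics/side11.png

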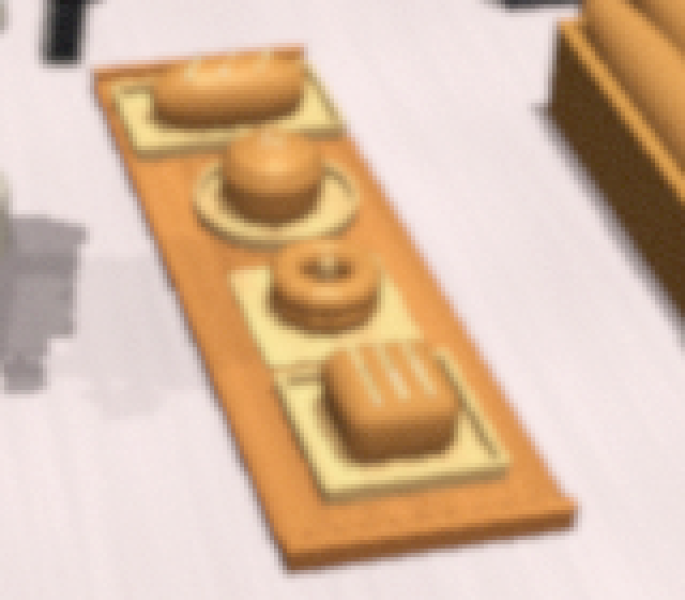

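The crop shows all four seated flat. The bagel is at (325,290) with the peg in its hole, its top at about 46–48 mm and its slope at 1° or less. I'm handing in.

```bash
python3 -c "
from plant import *
print(job_done(),state()['time'])"
```

```text
the job is handed in; nothing more can be done
the job is handed in; nothing more can be done
```

All four full-size breads are in their holders and let go. They went in as bun, long roll, square roll, then bagel over the peg. I handed the job in at about 32 s of the 106 s allowed, with the gripper open and clear; no verdict was given.

**Last checks:** the final side view shows all four lying flat and right way up. Measured tops were within about 3 mm of what they should be:

| Bread | Top measured | Expected |
|---|---|---|
| Bun | about 61 mm | 60 mm |
| Long roll | 56.4 mm | 56 mm |
| Square roll | 55.5 mm | 54 mm |
| Bagel | about 46–48 mm | 46 mm |

- **Alignment:** the long roll and square roll are within about 1° of the tray's direction. The bagel slopes about 1°, and the peg shows in its hole.
- **Left in place:** the pictures show the mini bun and short roll still on the counter. The short roll measured unchanged.

**What disagreed:**
- **Tool tilt:** the tool gradually leaned to about 8° over the moves. I compensated when lowering the bagel.
- **Last top view:** the arm hid part of the bun and bagel, so I relied on the side camera for those two. That view's depth reading for the mini bun was also 13 mm off in position and too long (67 mm). The pictures show the bun itself unmoved; I did not remeasure it.

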